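# Start a slow charge

## Task

Start a slow charge with closed fingers, grasping and lifting nothing: push the charger's raised flap down fully shut, then push the blue end of its rocker fully down, then press the green key fully down, hold it there for a moment and let it come up again. Work in that order, do not press the red key, and leave the lamp's switch and all the loose things around the charger as they are.

Things in the scene. Friction and masses are not known exactly. Their poses are not given: they have to be found in the camera images.
- charger: fixed sand-coloured battery charger, 190 mm deep (x), 210 mm wide (y); origin on the floor under its centre, +x to its back, +z up, turned by up to 0.4 rad. Front half: a deck 45 mm high with a rocker, a green and a red key in a row along y, 65 mm apart, 55 mm in front of the centre, their order changing. Back half: battery bay with hinged flap
- flap (a joint): angle of the charger's sand-coloured flap, rad: 0 = fully shut and level, grows as its front edge rises; starts 0.4 to 0.85; a stiff hinge (0.12 N m) that stays where it is left
- flap_hinge (a point): point on the upper face of the flap at its hinge line, middle of the width; the hinge runs along the charger's y at its back, 85 mm behind the charger's centre; flap 200 mm wide, 6 mm thick, reaching 85 mm forward from the hinge; its upper face is 68 mm above the floor when shut
- flap_middle (a point): point on the upper (outer) face of the flap, 45 mm from the hinge, mid width; moves with the flap
- rocker (a joint): tilt of the rocker, rad: -0.2 = blue end fully up, +0.2 = blue end fully down (end stops); starts at -0.2 to -0.14, stays where it is left, 0.04 N m friction. Cap 60 mm long along the charger's x, 28 mm wide, pivot at its middle, in a black frame 66 by 36 x 10 mm; the front end (charger -x) is blue, the back end white
- rocker_blue_end (a point): point on top of the rocker's blue front end, 24 mm in front of the pivot (the end edge is 6 mm further on); moves with the rocker, about 65 mm to 75 mm above the floor
- rocker_middle (a point): point on top of the rocker over its pivot, 70 mm above the floor
- green_key (a joint): travel of the round green start key, m: 0 = up, 0.006 = fully down, straight down; springs back, 4 N to push fully down
- green_key_top (a point): centre of the top face of the green key, 30 mm across, 67 mm above the floor when up, 10 mm above its black collar (46 mm across); sinks with the key
- red_key (a joint): travel of the round red cancel key, m: 0 = up, 0.006 = down; same form and spring as the green key; not to be pressed
- red_key_top (a point): centre of the top face of the red key, 30 mm across
- lamp_switch (a joint): toggle switch on the lamp's base, rad, 0 at the start, up to 0.65; to be left alone
- lamp: white plastic desk lamp, fixed, round base 140 mm across, 350 mm tall; origin under the centre of its base
- jar: loose small glass jar with a steel screw-top lid, 52 mm across, 75 mm tall, standing beside the charger; origin under its centre
- pack: loose grey battery pack, 55 x 38 x 22 mm, lying beside the charger; origin under its centre
- tray: loose shallow stainless steel tray, 200 x 110 x 16 mm; origin under its centre
- pick: loose blue silicone cleaning pick, 121 mm long, 9 mm thick, lying in the tray; origin at its underside
- mug: loose blue mug, 76 mm across, 85 mm tall; origin under its centre
- speaker: loose grey speaker, 70 x 90 x 70 mm; origin under its centre

How it is judged (in metres and radians):
On the way, in this order (a step that is already met when the one before it is completed fails the run):
1. the flap is pushed fully shut (value of joint flap below 0.05 rad), for 0.1 s.
2. the blue end of the rocker is pushed down (value of joint rocker above 0.14 rad and value of joint flap below 0.05 rad), for 0.1 s.
3. the green key is pressed fully down (all of step 2 and value of joint green_key above 0.0045 m), for 0.2 s.
4. the green key is let up (value of joint green_key below 0.0015 m), for 0.1 s.
At the end, for the whole second after the job is handed in: flap shut within 0.05 rad, rocker's blue end down (above 0.14 rad of 0.2), green and red keys up within 1.5 mm, lamp switch within 0.15 rad of its start, every loose thing at rest and within 20 mm of its start (all of step 2 and value of joint each of green_key, red_key below 0.0015 m and value of joint lamp_switch below 0.15 rad and distance of each of jar, pack, tray, pick, mug, speaker from where it was at the start of the episode below 0.02 m and linear speed of each of jar, pack, tray, pick, mug, speaker below 0.02 m/s); the robot touches nothing.
It fails at once if the rocker is tipped while the flap is open (value of joint rocker above 0 rad and value of joint flap above 0.15 rad).
It fails at once if the green key is pressed before the flap is shut and the blue end is down (value of joint green_key above 0.003 m and (value of joint flap above 0.15 rad or value of joint rocker below 0.08 rad)).
It fails at once if the red key is pressed or the lamp's switch is moved (value of joint red_key above 0.002 m or value of joint lamp_switch above 0.3 rad).
It fails at once if the flap is lifted farther open (value of joint flap above 1 rad).
It fails at once if a loose thing is lifted, carried, pushed away or tipped (distance of any of jar, pack, tray, pick, mug, speaker from where it was at the start of the episode above 0.03 m or angle between any of jar, pack, tray, pick, mug, speaker's own z axis and vertical above 0.4 rad).
It also fails if it takes over 48 s, if anything falls off the work surface, if the arm or the gripper's body presses on something with over 40 N, if the wrist force passes 120 N, or if a joint passes its speed limit or range.

## Robot

A 6-joint arm with a two-finger parallel gripper is mounted at the origin on the work surface. World frame = base frame: x ahead of the robot, y to its left, z up, the work surface at z = 0. Lengths are in mm, angles in rad, forces in N, time in s.
With the tool pointing down it reaches from about 350 to 975 mm from the base axis. Payload 7.1 kg.
Tool frame: the origin (TCP) lies at the very end of the fingers, on their centre line; the grasp point (between the pads) lies 19 mm behind it; z points along the fingers, y is the line along which they close (so a half turn about z gives the same grasp; the last joint's range is limited). The gripper opens to 88 mm and grips with 3 to 60 N. Pads are 20 mm wide; open, the fingers measure 115 mm over their backs; the gripper's body (75 mm by 178 mm) begins 61 mm behind the grasp point.
Start: joints at [1.298, 0.423, 1.63, -0, 1.089, -0.019], TCP at [156.896, 604.97, 222.675] pointing down, gripper open.
Joint ranges: [-3, 3], [-0.9, 2.11], [0.09, 2.58], [-1.31, 4.45], [0.11, 2.69], [-2.54, 2.54]. Speed limits (rad/s): [2.39, 2.39, 3.01, 3.14, 3.14, 3.14].

## Interface

Orientations are given as a rotation vector (axis times angle).
In Python, from workcell import ctrl, optics gives the robot as it stands.
- The arm moves only by the shell command python3 -m jog 'ROWS'. ROWS is JSON, a list of rows, each a list of 7 numbers: the shift along the tool's x, y, z in units of 40 mm (1.0 is 40 mm), then the turn, a rotation vector about the tool's x, y, z in units of 6 degrees (1.0 is 6 degrees), then the opening, from 0 (shut) to 1 (fully open). A call has 1 to 20 rows; each row shifts and turns the commanded pose from where the row before left it, along the tool's axes as they then stand; what a row does not reach is not made up. A row lasts 1/10 s, in which the tool goes at most 50 mm and 8.59 degrees, less where a joint would pass 70% of its speed; a pose out of reach is approached as far as the arm can. A call is refused whole if a number of a shift passes 1 or a number of a turn 1, either way. A call with a gripper value outside its range is refused whole. The fingers move at their own pace and stop on an object; the grip force is fixed at half the most. Time passes only in rows, so rows that do not move let the fingers close. It gives the time, the measured TCP pose, the force, the opening and the grip force at its end, in the units of the state.
- ctrl.get_obs(): the state, without advancing time (a new reading comes with each control period).
- optics.get_image(name): name is "scene" or "top"; returns the picture (480x640x3 uint8, red, green, blue); there is no depth.
- optics.camera_model(name): a dict with "fov_y" (degrees; the focal length in pixels is half the picture's height over the tangent of half this angle, whatever the lens; pixels are square), "cx", "cy" (the principal point, pixels), "k1" (the pictures are not rectified: a ray, as slopes to the right and down, at radius r is drawn at 1 + k1 r^2 times it, then the intrinsics apply), "view" (4x4, takes a point from world to camera coordinates). Camera axes: x right, y up, looking along -z (the intrinsics and any distortion apply to the point x, -y, -z); pixel columns grow to the right and rows downward; lengths in mm; the calibration is good to about 2 mm. A picture is of the moment at which its call begins. camera_model takes no time and is no camera call.
- ctrl.close_job(): hands the job in; it is judged then, once.
Trained networks look in the newest picture that a camera, given by its name, has taken for a name from the list of things; names that differ only in an ending like _2 or _b are one class to them, and where a whole thing is asked for, a point or a joint stands for the part that bears it (a point fixed in the world has none). Each returns a list of dicts, best first, with "conf" (0 to 1); they miss things now and then, are a little off and sometimes report something else, mostly with a low value. They report only what shows in the picture. A call takes as long as a camera call.
- optics.masks_of(target, camera): "pixels" (480x640 bool, what is visible of it) and "extent" ([centre column, centre row, width, height] in pixels, round what is visible of it).
The state is a dict: "t": time; "qpos": joint angles; "qvel": joint speeds; "joint_torque": joint torques, N m; "ee_pos": TCP position; "orientation": TCP orientation; "ft_force": force on the tool from outside, world axes, zero at the start; "moment": the same for the moment, N m; "width": finger opening in mm; "grasp_force": force on a finger pad.
Only numpy, scipy, OpenCV 4.12 (cv2) and the standard library are available. Lean on these libraries where they do the work, as an engineer would, in place of code of your own. Each camera call takes 0.05 s, during which the arm holds its last target. There are 200 camera calls.

## Working session

There is one attempt and no reset: what is moved stays moved. The work goes in short steps, Python scripts to look and compute and a shell command to move; the robot and the scene stay as the last step left them, time stands still between calls to the robot, and variables do not carry over. Pictures are saved under pics/ and viewed, at most 10 in all, crops included, and the job is handed in when it is done.

```bash
mkdir -p pics; cat > h.py <<'E'
import numpy as np, cv2
from workcell import ctrl, optics
def ray(cam,u,v):
    m=optics.camera_model(cam); f=240/np.tan(np.radians(m['fov_y']/2))
    d=np.array([(u-m['cx'])/f,(v-m['cy'])/f]); s=d.copy()
    for _ in range(20): s=d/(1+m['k1']*(s@s))
    V=np.array(m['view']); R=V[:3,:3]; c=-R.T@V[:3,3]
    return c, R.T@np.array([s[0],-s[1],-1])
def onz(cam,u,v,z):
    c,d=ray(cam,u,v); return c+d*(z-c[2])/d[2]
def proj(cam,p):
    m=optics.camera_model(cam); f=240/np.tan(np.radians(m['fov_y']/2))
    V=np.array(m['view']); q=V[:3,:3]@np.array(p)+V[:3,3]
    s=np.array([q[0],-q[1]])/-q[2]; s=s*(1+m['k1']*(s@s))
    return s*f+[m['cx'],m['cy']]
E
python3 - <<'E'
from h import *
for c in('scene','top'):
    im=optics.get_image(c); cv2.imwrite(f'pics/{c}0.png',im[:,:,::-1])
    for n in('charger','flap','rocker','green_key','red_key','jar','lamp','mug','speaker','pack','tray'):
        r=optics.masks_of(n,c)
        print(c,n,[(round(float(x['conf']),2),np.round(x['extent'],1).tolist(),np.round(np.argwhere(x['pixels']).mean(0)[::-1],1).tolist()) for x in r[:2]])
print(ctrl.get_obs())
E
```

```text
scene charger [(0.94, [317.8, 258.5, 99.3, 83.0], [325.5, 260.2])]
scene flap [(0.9, [336.6, 249.2, 61.2, 60.4], [335.4, 246.7])]
scene rocker [(0.62, [304.4, 241.6, 19.4, 10.9], [302.6, 240.0]), (0.46, [236.4, 353.9, 48.9, 53.4], [234.6, 353.0])]
scene green_key [(0.44, [319.4, 229.4, 6.2, 9.1], [317.4, 230.5])]
scene red_key [(0.49, [287.6, 255.9, 11.6, 8.9], [288.4, 253.5])]
scene jar [(0.87, [271.6, 288.1, 19.3, 33.5], [271.3, 286.8])]
scene lamp [(0.97, [118.6, 301.1, 78.6, 152.1], [119.6, 302.1]), (0.68, [440.0, 200.8, 32.3, 35.8], [435.9, 200.1])]
scene mug [(0.79, [440.5, 201.1, 35.2, 37.6], [435.7, 200.9]), (0.47, [336.1, 246.2, 60.6, 57.3], [335.4, 246.9])]
scene speaker [(0.7, [236.2, 350.9, 48.9, 52.9], [234.6, 352.9])]
scene pack []
scene tray [(0.78, [393.9, 174.2, 66.2, 34.2], [392.4, 174.8])]
top charger [(0.68, [472.0, 197.4, 40.6, 30.6], [471.1, 198.6]), (0.61, [323.5, 223.0, 88.0, 78.0], [320.1, 220.5])]
top flap [(0.6, [319.4, 196.2, 85.1, 18.7], [320.0, 195.2])]
top rocker [(0.53, [323.1, 241.2, 12.5, 27.4], [321.6, 242.5])]
top green_key []
top red_key [(0.56, [
[... 595 characters left out ...]
, 11.7], [295.4, 243.4])]
{'t': 1.2, 'qpos': array([ 1.29799807e+00,  4.23147230e-01,  1.62988930e+00,  1.05585577e-05,
        1.08860273e+00, -1.90145648e-02]), 'qvel': array([-0.00258446,  0.00083967, -0.0004747 , -0.00045853, -0.0009943 ,
       -0.00084634]), 'joint_torque': array([ 5.75596860e-04, -5.44568360e+01, -2.74061698e+01,  6.44450728e-02,
        1.67917216e-02,  1.44031952e-05]), 'ee_pos': array([156.89478478, 604.97153413, 222.64976116]), 'orientation': array([-3.97579163e-01, -3.11631745e+00,  7.02979412e-05]), 'ft_force': array([-0.67522555, -0.79965837,  0.26783418]), 'moment': array([-0.03099218,  0.00019272, -0.02375241]), 'grasp_force': 0.0, 'width': 88.02584389890743}
```

```bash
python3 - <<'E'
import cv2
a=cv2.imread('pics/top0.png');cv2.imwrite('pics/topc.png',cv2.resize(a[150:300,230:430],None,fx=4,fy=4,interpolation=cv2.INTER_CUBIC))
from h import *
R=lambda x:np.round(x).tolist()
r=onz('top',321.5,242.3,70);rd=onz('top',347.5,241.3,67);g=onz('top',295.2,243.6,67)
print('rocker',R(r),'red',R(rd),'green?',R(g),np.linalg.norm(rd-r),np.linalg.norm(g-r))
for n,u,v,z in(('jar?',347,270,75),('pack',254.2,228.8,22),('lamp',546,274,0),('speaker',471,198,70)):print(n,R(onz('top',u,v,z)))
print('scene rocker',R(onz('scene',302.6,240,70)),R(onz('scene',288.2,254,67)),R(onz('scene',317.4,230.5,67)),'jar',R(onz('scene',271.5,303,0)))
print([R(ray(c,320,240)[0]) for c in('top','scene')])
E
```

```text
rocker [531.0, -21.0, 70.0] red [539.0, -85.0, 67.0] green? [523.0, 43.0, 67.0] 64.22874290405548 64.82629814831311
jar? [467.0, -88.0, 75.0]
pack [560.0, 153.0, 22.0]
lamp [510.0, -595.0, 0.0]
speaker [674.0, -383.0, 70.0]
scene rocker [535.0, -25.0, 70.0] [547.0, -92.0, 67.0] [531.0, 38.0, 67.0] jar [597.0, -204.0, 0.0]
[[283.0, -22.0, 1411.0], [1391.0, -860.0, 965.0]]
```

View pics/scene0.png

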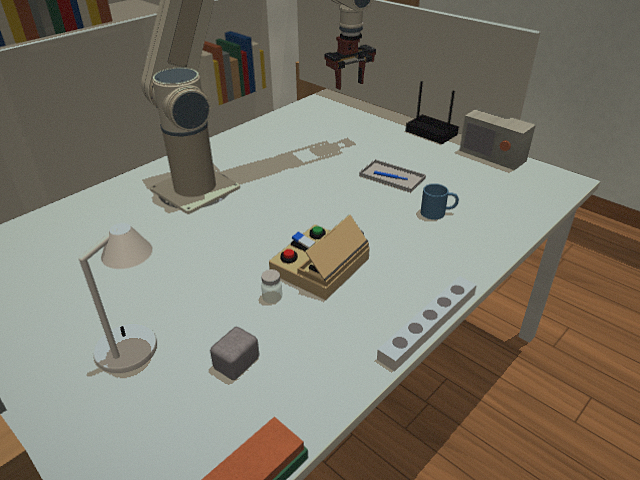

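View pics/topc.png

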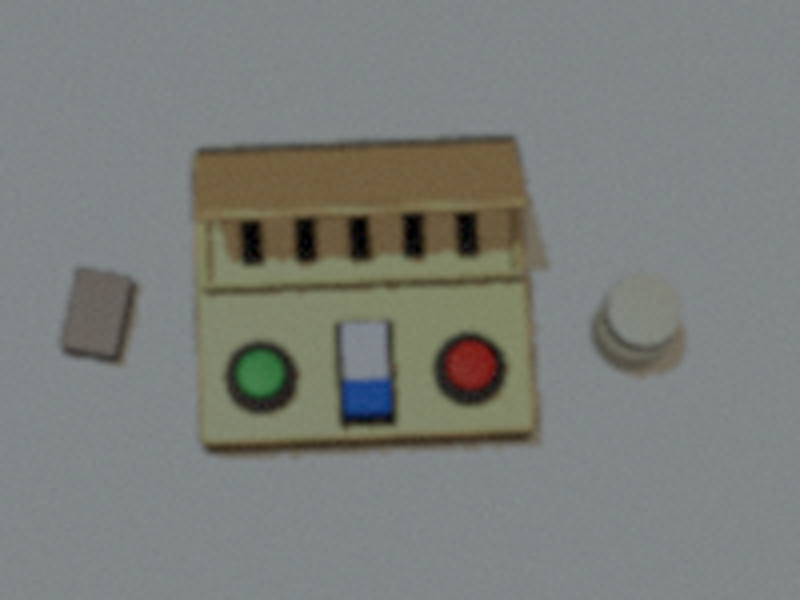

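View pics/top0.png

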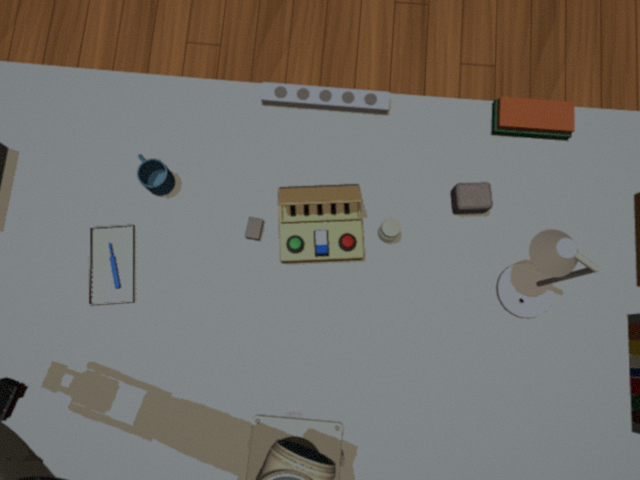

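The pictures show the charger at about (320,222) in top: green at (295.5,243), the rocker at (322,242) with its blue end toward the robot, red at (347.5,241), and the jar on the right. The flap is raised, with its front edge near row 203. Next I'll fit the charger pose and flap angle.

```bash
cat > fit.py <<'E'
from h import *
from scipy.optimize import least_squares
def blob(cam,ch,box):
    im=cv2.imread(f'pics/{cam}0.png').astype(int); o=[c for c in range(3) if c!=ch]
    m=(im[:,:,ch]-im[:,:,o].max(2)>35).astype(np.uint8); k=np.zeros_like(m); x0,x1,y0,y1=box; k[y0:y1,x0:x1]=1
    p=np.argwhere(m*k); return p.mean(0)[::-1],len(p)
T=(275,370,180,265);S=(270,345,215,275)
obs=[]
for cam,b in(('top',T),('scene',S)):
    for ch,y in((1,65),(2,-65)):
        c,n=blob(cam,ch,b); print(cam,ch,c.round(1),n); obs.append((cam,np.array([-55,y,66.]),c))
cr=lambda x,y:np.array([230+(x+.5)/4-.5,150+(y+.5)/4-.5])
obs+=[('top',np.array([-95,105,45.]),cr(206,437)),('top',np.array([-95,-105,45.]),cr(533,430))]
fl=[(cr(195,151),0,100),(cr(517,138),0,-100),(cr(194,217),85,100),(cr(525,206),85,-100)]
def W(q,p): c,s=np.cos(q[2]),np.sin(q[2]); return np.array([q[0]+c*p[0]-s*p[1],q[1]+s*p[0]+c*p[1],p[2]])
def flp(a,r,y): return np.array([85-r*np.cos(a),y,68+r*np.sin(a)])
f=lambda q:np.concatenate([proj(c,W(q,p))-u for c,p,u in obs]+[proj('top',W(q,flp(q[3],r,y)))-u for u,r,y in fl])
s=least_squares(f,[586,-14,.12,.6],loss='soft_l1'); q=s.x
print(q.round(3)); print(f(q).reshape(-1,2).round(1).tolist())
print('flap',W(q,[85-50,0,68]).round(1),'blue',W(q,[-55-27,0,66]).round(1),'green',W(q,[-55,65,67]).round(1),'red',W(q,[-55,-65,67]).round(1))
E
python3 fit.py
```

```text
top 1 [294.6 243. ] 106
top 2 [347.4 240.8] 129
scene 1 [317.3 229. ] 50
scene 2 [288.3 253.3] 88
[ 5.8877e+02 -1.3224e+01  1.2200e-01  8.1800e-01]
[[0.1, -0.8], [0.0, -0.6], [0.5, 0.0], [0.6, -1.0], [-1.7, 1.3], [0.9, -0.2], [0.6, 0.4], [-0.3, 0.7], [-0.1, 0.2], [1.1, -0.2]]
flap [623.5  -9.   68. ] blue [507.4 -23.2  66. ] green [526.2  44.6  67. ] red [542.1 -84.5  67. ]
```

```bash
python3 -m jog '[[0,0,0,0,0,-0.9,0],[0,0,0,0,0,-0.9,0],[0,0,0,0,0,-0.9,0],[0,0,0,0,0,-0.9,0],[-0.55,-0.93,0,0,0,0,0],[-0.55,-0.93,0,0,0,0,0],[-0.55,-0.93,0,0,0,0,0],[-0.55,-0.93,0,0,0,0,0],[-0.55,-0.93,0,0,0,0,0],[-0.55,-0.93,0,0,0,0,0],[-0.55,-0.93,0,0,0,0,0],[-0.55,-0.93,0,0,0,0,0],[-0.55,-0.93,0,0,0,0,0],[-0.55,-0.93,0,0,0,0,0],[-0.55,-0.93,0,0,0,0,0],[-0.55,-0.93,0,0,0,0,0],[-0.55,-0.93,0,0,0,0,0],[-0.55,-0.93,0,0,0,0,0],[0,0,0,0,0,0,0],[0,0,0,0,0,0,0]]'
cat > to.py <<'E'
import sys
from h import *
from scipy.spatial.transform import Rotation as R
o=ctrl.get_obs(); Rm=R.from_rotvec(o['orientation']).as_matrix()
for t in((623.5,-9),(507.4,-23.2),(526.2,44.6)):
    print(t,(Rm.T@(np.array([*t,o['ee_pos'][2]])-o['ee_pos'])/40).round(3))
print(o['t'],o['ee_pos'].round(1),Rm[:,0].round(3),Rm[2,2].round(4),o['ft_force'].round(1),o['width'])
E
python3 to.py
```

```text
t: 3.2
ee_pos: [526.7, 125.3, 222.5]
orientation: [0.19, -3.135, -0.0]
ft_force: [-0.5, 0.4, -0.2]
width: 0.5
grasp_force: 0.0
(623.5, -9) [-1.998e+00 -3.625e+00 -2.000e-03]
(507.4, -23.2) [ 0.926 -3.628 -0.   ]
(526.2, 44.6) [ 0.255 -2.002 -0.   ]
3.2 [526.7 125.3 222.5] [-0.993 -0.121  0.   ] -1.0 [-0.5  0.4 -0.2] 0.48009882614680804
```

```bash
python3 -m jog '[[-0.5,-0.906,0,0,0,0,0],[-0.5,-0.906,0,0,0,0,0],[-0.5,-0.906,0,0,0,0,0],[-0.5,-0.906,0,0,0,0,0],[0,0,0.8,0,0,0,0],[0,0,0.8,0,0,0,0],[0,0,0.4,0,0,0,0],[0,0,0.2,0,0,0,0],[0,0,0.2,0,0,0,0],[0,0,0.2,0,0,0,0],[0,0,0.2,0,0,0,0],[0,0,0.2,0,0,0,0],[0,0,0.2,0,0,0,0],[0,0,0.2,0,0,0,0],[0,0,0.15,0,0,0,0],[0,0,0,0,0,0,0]]'
python3 -m jog '[[0,0,0.1,0,0,0,0],[0,0,0.1,0,0,0,0],[0,0,0.05,0,0,0,0],[0,0,0,0,0,0,0]]'
```

```text
t: 4.8
ee_pos: [623.2, -8.1, 79.4]
orientation: [0.193, -3.134, -0.0]
ft_force: [0.2, 0.3, 0.6]
width: 0.3
grasp_force: 0.0
t: 5.2
ee_pos: [623.6, -8.1, 70.3]
orientation: [0.193, -3.135, -0.0]
ft_force: [0.5, -0.3, -0.5]
width: 0.5
grasp_force: 0.0
```

```bash
python3 -m jog '[[0,0,0.05,0,0,0,0],[0,0,0.05,0,0,0,0],[0,0,0,0,0,0,0]]'; python3 - <<'E'
from h import *
for c,b in(('top',(150,300,230,430)),('scene',(200,320,240,400))):
    im=optics.get_image(c); cv2.imwrite(f'pics/{c}1.png',cv2.resize(im[b[0]:b[1],b[2]:b[3],::-1],None,fx=4,fy=4,interpolation=cv2.INTER_CUBIC))
E
```

```text
t: 5.5
ee_pos: [624.0, -8.1, 68.2]
orientation: [-0.193, 3.135, -0.0]
ft_force: [-4.5, -1.3, 13.7]
width: 0.6
grasp_force: 7.0
```

View pics/scene1.png

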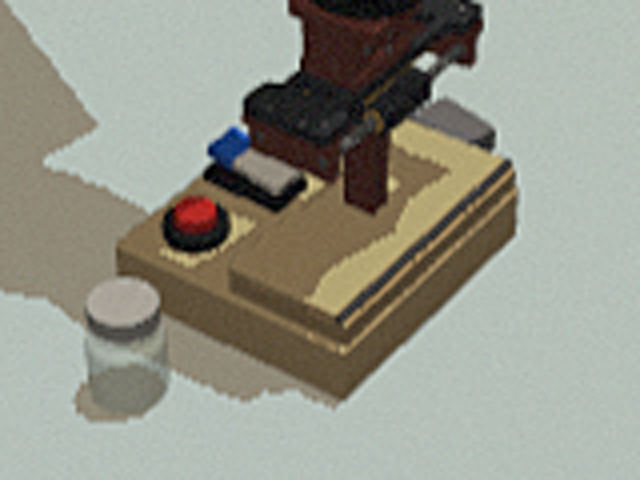

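The flap is level and shut (13.7 N at z 68.2). Next is the rocker's blue end.

```bash
python3 -m jog '[[0,0,-0.5,0,0,0,0],[0,0,-1,0,0,0,0],[0.74,-0.01,0,0,0,0,0],[0.74,-0.01,0,0,0,0,0],[0.74,0,0,0,0,0,0],[0.72,0,0,0,0,0,0],[0,0,0.6,0,0,0,0],[0,0,0.4,0,0,0,0],[0,0,0.15,0,0,0,0],[0,0,0.1,0,0,0,0],[0,0,0.1,0,0,0,0],[0,0,0,0,0,0,0]]'
python3 to.py
python3 -m jog '[[0,0,0.05,0,0,0,0],[0,0,0.05,0,0,0,0],[0,0,0,0,0,0,0]]'
```

```text
t: 6.8
ee_pos: [507.4, -23.3, 72.6]
orientation: [-0.194, 3.135, -0.0]
ft_force: [0.5, -0.0, 0.0]
width: 0.5
grasp_force: 0.0
(623.5, -9) [-2.925e+00 -2.000e-03  0.000e+00]
(507.4, -23.2) [-0.001  0.002  0.   ]
(526.2, 44.6) [-0.676  1.627  0.   ]
6.8 [507.4 -23.3  72.6] [-0.992 -0.123 -0.   ] -1.0 [ 0.5 -0.   0. ] 0.5488992826160172
t: 7.1
ee_pos: [507.1, -23.3, 68.7]
orientation: [0.193, -3.136, 0.0]
ft_force: [-1.4, -1.0, 1.2]
width: 0.4
grasp_force: 0.8
```

```bash
python3 -m jog '[[0,0,0.05,0,0,0,0],[0,0,0.03,0,0,0,0],[0,0,0,0,0,0,0]]'; python3 -m jog '[[0,0,0.03,0,0,0,0],[0,0,0.02,0,0,0,0],[0,0,0,0,0,0,0]]'
```

```text
t: 7.4
ee_pos: [506.8, -23.4, 66.3]
orientation: [0.194, -3.135, 0.0]
ft_force: [-7.1, -1.6, 15.8]
width: 0.7
grasp_force: 8.3
t: 7.7
ee_pos: [506.9, -23.4, 65.8]
orientation: [0.193, -3.135, 0.0]
ft_force: [-11.8, 0.3, 34.5]
width: 0.9
grasp_force: 18.1
```

```bash
python3 -m jog '[[0,0,-0.5,0,0,0,0],[0,0,-1,0,0,0,0],[-0.23,0.54,0,0,0,0,0],[-0.23,0.54,0,0,0,0,0],[-0.22,0.55,0,0,0,0,0],[0,0,0,0,0,0,0]]'; python3 to.py; python3 - <<'E'
from h import *
I=[]
for c,b in(('top',(180,270,270,370)),('scene',(205,295,255,355))):
    im=optics.get_image(c); I.append(cv2.resize(im[b[0]:b[1],b[2]:b[3],::-1],None,fx=4,fy=4,interpolation=cv2.INTER_CUBIC))
cv2.imwrite('pics/both2.png',np.hstack(I))
E
```

```text
t: 8.3
ee_pos: [527.4, 46.7, 123.7]
orientation: [-0.197, 3.133, 0.001]
ft_force: [-0.1, -0.4, 0.4]
width: 0.4
grasp_force: 0.0
(623.5, -9) [-2.21  -1.681  0.004]
(507.4, -23.2) [ 0.714 -1.67  -0.002]
(526.2, 44.6) [ 0.036 -0.047 -0.   ]
8.3 [527.4  46.7 123.7] [-0.992 -0.125 -0.002] -1.0 [-0.1 -0.4  0.4] 0.41050779828831424
```

View pics/both2.png

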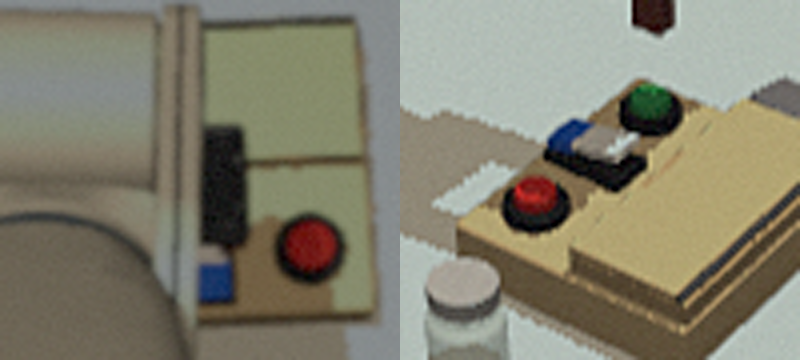

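The flap is shut and the blue end is down, with the white end raised at about (610,140) in the picture. The fingertip is above the green key, so I'll press it.

```bash
python3 -m jog '[[0.03,-0.03,0.6,0,0,0,0],[0,0,0.5,0,0,0,0],[0,0,0.2,0,0,0,0],[0,0,0,0,0,0,0]]'; python3 -m jog '[[0,0,0.1,0,0,0,0],[0,0,0.1,0,0,0,0],[0,0,0.03,0,0,0,0],[0,0,0,0,0,0,0],[0,0,0,0,0,0,0]]'
```

```text
t: 8.8
ee_pos: [524.1, 42.6, 70.4]
orientation: [0.192, -3.133, 0.0]
ft_force: [-0.6, 0.0, 1.0]
width: 0.7
grasp_force: 0.0
t: 9.3
ee_pos: [525.7, 43.3, 62.8]
orientation: [-0.193, 3.134, -0.0]
ft_force: [0.8, -3.2, 2.5]
width: 0.4
grasp_force: 1.6
```

```bash
python3 -m jog '[[0,0,0.04,0,0,0,0],[0,0,0.03,0,0,0,0],[0,0,0,0,0,0,0]]'; python3 -m jog '[[0,0,0.02,0,0,0,0],[0,0,0.02,0,0,0,0],[0,0,0,0,0,0,0],[0,0,0,0,0,0,0],[0,0,0,0,0,0,0]]'
```

```text
t: 9.6
ee_pos: [525.8, 43.3, 61.0]
orientation: [-0.194, 3.134, -0.0]
ft_force: [-2.9, -3.4, 19.4]
width: 0.5
grasp_force: 9.5
t: 10.1
ee_pos: [525.9, 43.3, 60.7]
orientation: [-0.194, 3.134, -0.0]
ft_force: [-7.3, -3.0, 34.0]
width: 0.4
grasp_force: 17.1
```

The key is on its stop (34 N, over 4 N of spring) and has been held for at least 0.5 s. I'll release it straight up.

```bash
python3 -m jog '[[0,0,-0.3,0,0,0,0],[0,0,-0.8,0,0,0,0],[0,0,-1,0,0,0,0],[0,0,-1,0,0,0,0],[0.8,0,0,0,0,0,0],[0.8,0.5,0,0,0,0,0],[0.5,0.8,0,0,0,0,0],[0,0.9,0,0,0,0,0],[0,0.9,0,0,0,0,0],[0,0.9,0,0,0,0,0],[0,0,0,0,0,0,0],[0,0,0,0,0,0,0],[0,0,0,0,0,0,0]]'; python3 - <<'E'
from h import *
I=[]
for c,b in(('top',(180,270,240,410)),('scene',(205,305,255,375))):
    im=optics.get_image(c); I.append(cv2.resize(im[b[0]:b[1],b[2]:b[3],::-1],(400,240),interpolation=cv2.INTER_CUBIC))
cv2.imwrite('pics/both3.png',np.hstack(I))
E
```

```text
t: 11.4
ee_pos: [421.6, 191.2, 181.6]
orientation: [0.193, -3.135, 0.001]
ft_force: [0.2, 0.1, -0.2]
width: 0.4
grasp_force: 0.0
```

View pics/both3.png

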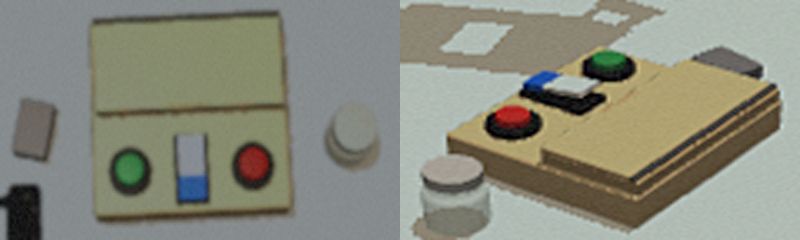

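The flap is shut, the blue end is down, both keys are up at (130,168) and (253,165), and the jar and pack haven't moved. I'll hand it in.

```bash
python3 -c "
from workcell import ctrl
print(ctrl.close_job())"
```

```text
the job is handed in; nothing more can be done
None
```

The job is handed in at about 11.5 s of the 48 s: I shut the flap, pushed the rocker's blue end down, and pressed, held and released the green key; the last picture shows all three as required, with the red key, jar and pack undisturbed, but no verdict was returned.

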